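# Tip the bread grid down into its crumb tray

## Task

The slatted grid of the bread board has been left standing on edge in its crumb tray after the crumbs were shaken out. Get the board ready for slicing: push the grid over near its top so that it falls into the tray, then nudge it with the fingertips until it lies fully home, flat on the floor of the tray. Only push it, never lift it out of the tray, and leave the jam jar, the kitchen timer and the salt shaker alone.

Things in the scene. Friction and masses are not known exactly. Their poses are not given: they have to be found in the camera images.
- crumb_tray: Shallow beech tray, 250 (x) x 170 (y) mm outside, fixed. Origin: centre of its underside on the worktop (z = 0.0025); z up. Recess 230 (x) x 150 (y) mm, floor 8 mm above the worktop. Walls 10 mm thick, rim 22 mm above the worktop, inner top edges bevelled 5 mm at 45 deg. A finger notch 46 mm wide, down to 11 mm, in the middle of both end walls (x = +-115).
- slat_grid: Slatted beech grid, about 0.3 kg, 220 mm long (its x), 15 mm thick (y), 140 mm high (z) as it stands on edge on the tray floor; both faces alike. Origin: middle of the edge it stands on. It stands near the tray's +y wall (gap about 8 to 18 mm), roughly along tray x, and must fall toward tray -y. Six 15 mm slats run along x, 10 mm apart, on three cross bars.
- grid_centre (a point): Centre of the slatted grid, 70 mm from the edge it stands on; axes as the grid. 78 mm above the worktop standing, 15.5 mm when seated (upper face then 1 mm over the rim, 5 mm to spare all round). When it has fallen, its leading edge usually lies on the tray's -y rim and must be pushed back toward tray +y to drop in.
- jam_jar: Bystander: jam jar with a grey lid, 66 mm across, 108 mm high; origin at the centre of its base. Stands behind the tray.
- kitchen_timer: Bystander: round clockwork kitchen timer, 70 mm across, 62 mm high; origin at the centre of its base. Stands behind the tray.
- salt_shaker: Bystander: glass salt shaker with a grey top, 44 mm across, 90 mm high; origin at the centre of its base. Stands behind the tray.
Mind the look-alikes: they are no part of the job. What is shaped like the slat_grid but pink is not meant.

How it is judged:
At the end, for the whole second after the job is handed in: The grid lies flat on the tray's floor inside all four walls and at rest: its centre within 8 mm (along) and 9 mm (across) of the tray's centre, 15.5 +- 3 mm above the worktop, its face level with the tray within 0.03 rad (x of grid_centre in the frame of crumb_tray between -0.008 and 0.008 m and y of grid_centre in the frame of crumb_tray between -0.009 and 0.009 m and z of grid_centre in the frame of crumb_tray between 0.0125 and 0.0185 m and angle between the y axis of slat_grid and the z axis of crumb_tray, either way round below 0.03 rad and linear speed of slat_grid below 0.02 m/s); the robot touches nothing.
It fails at once if the grid is lifted out of the tray (its centre more than 100 mm, or the edge it stood on more than 50 mm, above the worktop) (height (world z) of grid_centre above 0.1 m or height (world z) of slat_grid above 0.05 m).
It fails at once if the jam jar is shifted by more than 30 mm or knocked over (distance of jam_jar from where it was at the start of the episode above 0.03 m or angle between jam_jar's own z axis and vertical above 0.3 rad).
It fails at once if the kitchen timer is shifted by more than 30 mm or knocked over (distance of kitchen_timer from where it was at the start of the episode above 0.03 m or angle between kitchen_timer's own z axis and vertical above 0.3 rad).
It fails at once if the salt shaker is shifted by more than 30 mm or knocked over (distance of salt_shaker from where it was at the start of the episode above 0.03 m or angle between salt_shaker's own z axis and vertical above 0.3 rad).
It also fails if it takes over 64 s, if anything falls off the work surface, if the arm or the gripper's body presses on something with over 40 N, if the wrist force passes 120 N, or if a joint passes its speed limit or range.

## Robot

A 6-joint arm with a two-finger parallel gripper is mounted at the origin on a cart in front of the work surface, level with it; the furniture and walls round the work are solid. World frame = base frame: x ahead of the robot, y to its left, z up, the work surface at z = 0. Lengths are in m, angles in rad, forces in N, time in s.
With the tool pointing down it reaches from about 0.3 to 0.85 m from the base axis. Payload 4.2 kg.
Tool frame: the origin (TCP) lies midway between the tips of the shut fingers; the grasp point (between the pads) lies 19 mm behind it; x points along the fingers, y is the direction in which the jaws open and shut, and the axes are right-handed (so a half turn about x gives the same grasp; the last joint's range is limited). The gripper opens to 91 mm and grips with 3 to 60 N. Pads are 32 mm wide; open, the fingers measure 118 mm over their backs; the gripper's body (76 mm by 178 mm) begins 60 mm behind the grasp point.
Start: joints at [-1.283, 0.32, 1.565, -0, 1.257, -0.02], TCP at [0.174, -0.548, 0.214] pointing down, gripper open.
Joint ranges: [-3.11, 3.11], [-0.84, 2.01], [0.21, 2.61], [-1.34, 4.49], [0.05, 2.63], [-2.56, 2.56]. Speed limits (rad/s): [2.57, 2.57, 3.14, 3.14, 3.14, 3.14].

## Interface

Orientations are given as a 3x3 rotation matrix whose columns are the frame's x, y, z axes.
In Python, from bench import state, snapshot, env gives the robot as it stands. The module is installed in compiled form; this text tells all that it offers.
- The arm moves only by the tool servo_tool, never from a script. Its arguments are lists of equal length, an entry for each row: "translation": the shift along the tool's x, y, z in m, a list of three; "twist": the turn, a rotation vector about the tool's x, y, z in degrees, a list of three. In form: {"translation": [[tx, ty, tz], ...], "twist": [[rx, ry, rz], ...]}. A call has 1 to 5 rows; each row shifts and turns the commanded pose from where the row before left it, along the tool's axes as they then stand; what a row does not reach is not made up. A row lasts 1/12 s, in which the tool goes at most 41.7 mm and 7.16 degrees, less where a joint would pass 70% of its speed; a pose out of reach is approached as far as the arm can. A call with a gripper value outside its range is refused whole. "grip" is the closure, from -1 (fully open) to 1 (shut), so that 0 is half open, set as the call begins (left out, the last holds). The fingers move at their own pace and stop on an object; "force" is the grip in N (left out, the last holds). Time passes only in rows, so rows that do not move let the fingers close. It gives the time, the measured TCP pose, the force and the opening at its end, in the units of the state.
- state(): the state, without advancing time (a new reading comes with each control period).
- snapshot(name): name is "scene" or "top"; returns a dict with "frame" (480x640x3 uint8, red, green, blue), "depth" (480x640 float32, m along the optical axis (not along the pixel's ray), 0 where there is no reading), "vfov" (degrees; the focal length in pixels is half the picture's height over the tangent of half this angle, whatever the lens; pixels are square), "cx", "cy" (the principal point, pixels), "k1" (the pictures are not rectified: a ray, as slopes to the right and down, at radius r is drawn at 1 + k1 r^2 times it, then the intrinsics apply), "rvec" (rotation vector, rad) and "tvec" (3), from world to camera coordinates, as OpenCV has them. Camera axes: x right, y down, z forward; pixel columns grow to the right and rows downward; lengths in m; the calibration is good to about 2 mm. A picture is of the moment at which its call begins.
- env.job_done(): hands the job in, once; it reports no verdict.
The state is a dict: "t": time; "q": joint angles; "dq": joint speeds; "joint_torque": joint torques, N m; "position": TCP position; "ee_rot": TCP orientation; "wrist_force": force on the tool from outside, world axes, zero at the start; "wrist_torque": the same for the moment, N m; "finger_gap": finger opening in m.
Only numpy, scipy, OpenCV 4.12 (cv2) and the standard library are available. Lean on these libraries where they do the work, as an engineer would, in place of code of your own. Each camera call takes 0.05 s, during which the arm holds its last target.

## Working session

There is one attempt and no reset: what is moved stays moved. The work goes in short steps, Python scripts to look and compute and a tool call to move; the robot and the scene stay as the last step left them, time stands still between calls to the robot, and variables do not carry over. Pictures are saved under pics/ and viewed, and the job is handed in when it is done.

Besides the shell and the picture viewer there is one more tool, called as name(argument=value, ...) on one line, values as JSON. servo_tool: Moves the arm, as the interface text tells. Its arguments: {"type":"object","properties":{"translation":{"type":"array"},"twist":{"type":"array"},"grip":{"type":"number"},"force":{"type":"number"}},"required":["translation","twist"]}

```bash
mkdir -p pics
cat > h.py <<'E'
import numpy as np, cv2
from bench import state, snapshot, env
def cam(name):
    s=snapshot(name); f=240/np.tan(np.radians(s['vfov'])/2)
    s['f']=f; s['R']=cv2.Rodrigues(np.array(s['rvec'],float))[0]; s['t']=np.array(s['tvec'],float).ravel()
    return s
def rays(s):
    v,u=np.mgrid[0:480,0:640].astype(float)
    xd=(u-s['cx'])/s['f'];yd=(v-s['cy'])/s['f']
    x,y=xd.copy(),yd.copy()
    for _ in range(30):
        k=1+s['k1']*(x*x+y*y); x=xd/k;y=yd/k
    return x,y
def cloud(s):
    x,y=rays(s); d=s['depth'].astype(float)
    P=np.stack([x*d,y*d,d],-1)
    W=(P-s['t'])@s['R']
    W[d==0]=np.nan
    return W
def save(s,n): cv2.imwrite('pics/'+n+'.png',s['frame'][:,:,::-1])
def show(st=None):
    st=st or state(); np.set_printoptions(precision=4,suppress=True)
    print(st['t'],np.array(st['position']),'F',np.array(st['wrist_force']),st['finger_gap']);print(np.array(st['ee_rot']))
E
python3 - <<'E'
from h import *
show()
for n in('scene','top'):
    s=cam(n); save(s,n+'0'); np.save(n+'0.npy',cloud(s)); print(n,s['vfov'],s['k1'],-s['R'].T@s['t'])
E
```

```text
0.0 [ 0.1741 -0.5475  0.2131] F [-0.6319 -0.5327 -0.3284] 0.09124148086074893
[[-0.0005  0.303  -0.953 ]
 [ 0.0017 -0.953  -0.303 ]
 [-1.     -0.0017 -0.    ]]
scene 53.33109067483971 -0.031056375284755338 [0.2552 0.7369 0.6133]
top 53.685942657847875 -0.08538174951577969 [0.5029 0.1817 0.9664]
```

View pics/scene0.png

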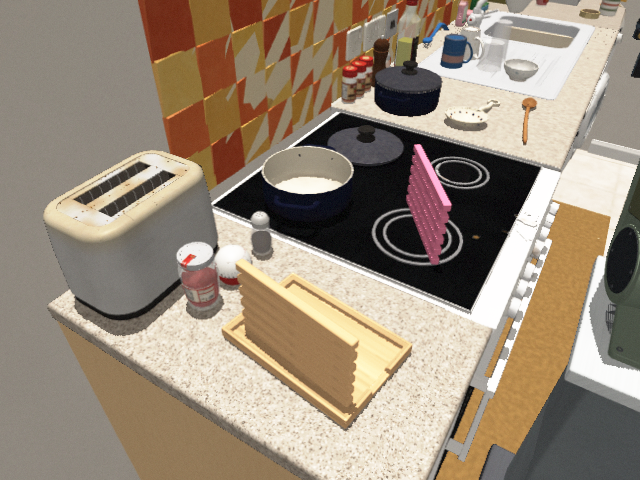

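View pics/top0.png

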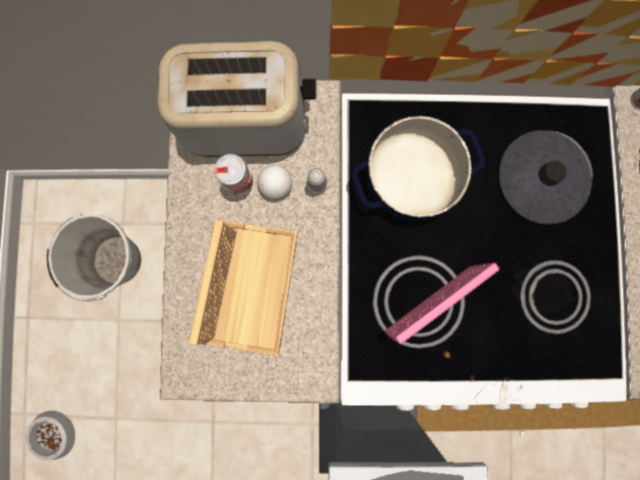

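The wooden grid stands at the left side of the tray (top picture, around 210,285, tray 195–295 × 222–353). The jar, timer and shaker are near (233,173), (275,182) and (316,178), and the pink look-alike is on the hob.

Run:
```python
from h import *
W=np.load('top0.npy'); S=np.load('scene0.npy')
for u,v in [(233,165),(275,182),(316,178),(250,60),(290,232),(276,350),(215,232),(200,342),(250,290),(300,300),(445,300),(400,450)]: print('top',u,v,W[v,u])
for u,v in [(240,265),(354,342),(245,300),(345,400),(380,350)]: print('sc',u,v,S[v,u])
# colors: wood mask
sc=cv2.imread('pics/scene0.png'); tp=cv2.imread('pics/top0.png')
c=W[290,250]
def near(P): return P[np.isfinite(P).all(-1)]
A=near(W.reshape(-1,3)); m=(np.hypot(A[:,0]-c[0],A[:,1]-c[1])<0.22)
A=A[m]; 
r=A[(A[:,2]>.0195)&(A[:,2]<.028)]; print('rim',len(r))
print(cv2.minAreaRect(r[:,:2].astype(np.float32)), cv2.boxPoints(cv2.minAreaRect(r[:,:2].astype(np.float32))))
```

```text
top 233 165 [0.73077117 0.34426835 0.10890663]
top 275 182 [0.70931552 0.26977536 0.06290454]
top 316 178 [0.71130499 0.18984759 0.08992818]
top 250 60 [0.90489336 0.30798657 0.17530771]
top 290 232 [0.61639816 0.24162623 0.02290846]
top 276 350 [0.38272079 0.26596669 0.02349497]
top 215 232 [0.60013563 0.36465834 0.14980916]
top 200 342 [0.40754668 0.39130812 0.12665237]
top 250 290 [0.49970347 0.32142352 0.01031885]
top 300 300 [0.48067214 0.22067355 0.00441297]
top 445 300 [ 0.4855759  -0.0364948   0.14129443]
top 400 450 [ 0.10942756 -0.0196905  -0.22268955]
sc 240 265 [0.61374287 0.36440558 0.14882471]
sc 354 342 [0.40881217 0.39948909 0.14954025]
sc 245 300 [0.61405982 0.36329086 0.07490616]
sc 345 400 [0.41245776 0.40403453 0.0251153 ]
sc 380 350 [0.41294855 0.29092007 0.01095309]
rim 1299
((0.54671710729599, 0.3236469328403473), (0.17096637189388275, 0.33016154170036316), 82.05470275878906) [[0.3714049  0.26180306]
 [0.69839704 0.21616563]
 [0.7220293  0.3854908 ]
 [0.39503717 0.43112823]]
```

```bash
cat > fit.py <<'E'
from h import *
from scipy.optimize import minimize
def near(*Ws):
    A=np.concatenate([W.reshape(-1,3) for W in Ws]); A=A[np.isfinite(A).all(1)]
    return A[(A[:,0]>.33)&(A[:,0]<.67)&(A[:,1]>.18)&(A[:,1]<.48)&(A[:,2]>-.02)]
E
python3 - <<'E'
from fit import *
W=np.load('top0.npy'); S=np.load('scene0.npy')
for nm,X in(('top',W),('sc',S)):
    A=near(X)
    tbl=A[(A[:,2]<.006)]; print(nm,'table z',np.median(tbl[:,2]))
    r=A[(A[:,2]>.0185)&(A[:,2]<.028)]
    # tray outline: any point z> .016 & <.03
    rect=cv2.minAreaRect(r[:,:2].astype(np.float32)); print(len(r),rect)
    g=A[(A[:,2]>.04)]; t=A[A[:,2]>.143]
    print('gridtop',len(t),cv2.minAreaRect(t[:,:2].astype(np.float32)),np.median(t[:,2]))
    gr=cv2.minAreaRect(g[:,:2].astype(np.float32)); print('grid all',gr)
    # render map
    im=np.zeros((600,800,3),np.uint8)
    ix=((A[:,1]-.18)/.3*600).astype(int); iy=((A[:,0]-.33)/.34*680).astype(int)
    for a,b,z in zip(iy,ix,A[:,2]):
        if 0<=a<800 and 0<=b<600: im[b,a]=(255*min(max(z,0)/.15,1),255 if .0185<z<.026 else 0,255 if .007<z<.013 else 60)
    cv2.imwrite(f'pics/map_{nm}.png',im)
E
```

```text
top table z 0.0029749938566863386
1334 ((0.5068690776824951, 0.3295384645462036), (0.17101307213306427, 0.2501451373100281), 81.80653381347656)
gridtop 1175 ((0.5137755870819092, 0.37822699546813965), (0.016399798914790154, 0.21910640597343445), 79.54472351074219) 0.15062542370509027
grid all ((0.5137725472450256, 0.3782103359699249), (0.0164337195456028, 0.21910640597343445), 79.54472351074219)
sc table z 0.0020723646420291114
3261 ((0.5079459547996521, 0.3296552896499634), (0.17162340879440308, 0.25056561827659607), 81.78241729736328)
gridtop 1667 ((0.5143789052963257, 0.37938958406448364), (0.01676846481859684, 0.21956993639469147), 78.99971771240234) 0.1494127531384344
grid all ((0.5145988464355469, 0.3796826899051666), (0.017483189702033997, 0.21993142366409302), 79.01901245117188)
```

View pics/map_top.png

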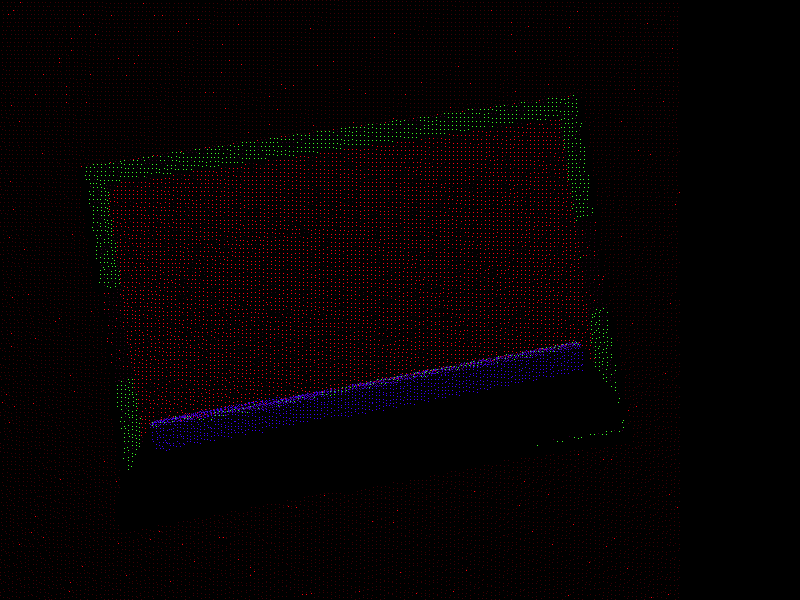

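View pics/map_sc.png

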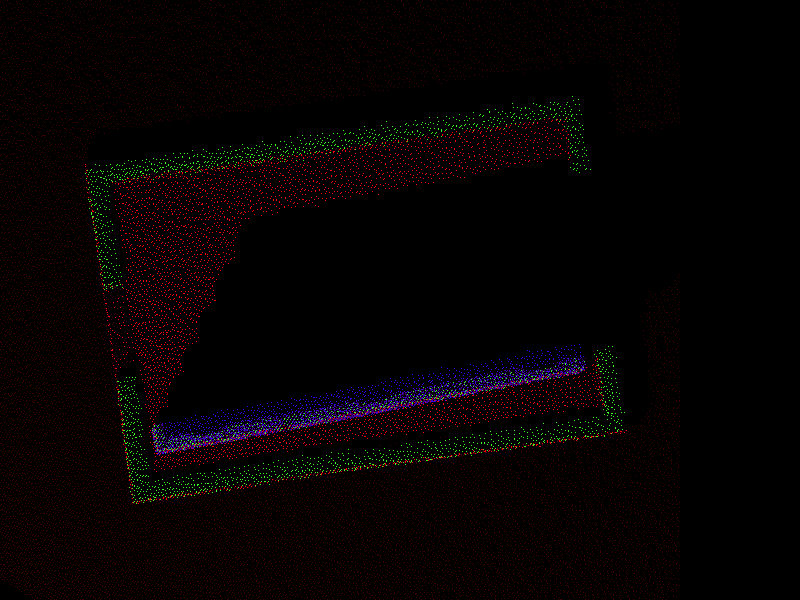

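servo_tool(translation=[[-0.015,-0.02,-0.026],[-0.015,-0.023,-0.027],[-0.01,-0.023,-0.027],[-0.005,-0.023,-0.027],[0,-0.023,-0.027]], twist=[[0,0,0],[0,0,0],[0,0,0],[0,0,0],[0,0,0]])

```text
t: 0.52
position: [0.2688, -0.3997, 0.26]
ee_rot: [[0.001, 0.302, -0.953], [-0.002, -0.953, -0.302], [-1.0, 0.002, -0.001]]
wrist_force: [0.6, 0.3, 0.6]
finger_gap: 0.0911
```

servo_tool(translation=[[0,-0.023,-0.027],[0,-0.023,-0.027],[0,-0.023,-0.027],[0,-0.023,-0.027],[0,-0.023,-0.027]], twist=[[0,0,0],[0,0,0],[0,0,0],[0,0,0],[0,0,0]])

```text
t: 0.93
position: [0.3621, -0.2484, 0.2588]
ee_rot: [[-0.0, 0.303, -0.953], [0.0, -0.953, -0.303], [-1.0, -0.0, 0.0]]
wrist_force: [1.0, 0.3, -0.7]
finger_gap: 0.0911
```

servo_tool(translation=[[0,-0.0337,-0.02],[0,-0.0337,-0.02],[0,-0.0337,-0.02],[0,-0.0337,-0.02],[0,-0.0337,-0.02]], twist=[[0,0,0],[0,0,0],[0,0,0],[0,0,0],[0,0,0]])

```text
t: 1.35
position: [0.4058, -0.0574, 0.2588]
ee_rot: [[-0.0, 0.303, -0.953], [-0.0, -0.953, -0.303], [-1.0, 0.0, 0.0]]
wrist_force: [0.5, -0.2, 0.7]
finger_gap: 0.0916
```

servo_tool(translation=[[0,-0.0337,-0.02],[0,-0.0337,-0.02],[0,-0.0337,-0.02],[0,-0.0337,-0.02],[0,-0.0337,-0.02]], twist=[[0,0,0],[0,0,0],[0,0,0],[0,0,0],[0,0,0]])

```text
t: 1.77
position: [0.45, 0.1336, 0.2587]
ee_rot: [[-0.0, 0.303, -0.953], [-0.0, -0.953, -0.303], [-1.0, 0.0, 0.0]]
wrist_force: [0.4, 0.1, -0.4]
finger_gap: 0.0911
```

servo_tool(translation=[[0,-0.0337,-0.02],[0,-0.0337,-0.02],[0,-0.0337,-0.02],[0,-0.0337,-0.02],[0,-0.0337,-0.02]], twist=[[0,0,0],[0,0,0],[0,0,0],[0,0,0],[0,0,0]])

```text
t: 2.18
position: [0.4943, 0.3244, 0.2584]
ee_rot: [[-0.001, 0.303, -0.953], [-0.001, -0.953, -0.303], [-1.0, 0.0, 0.001]]
wrist_force: [0.1, 0.1, 1.3]
finger_gap: 0.0913
```

servo_tool(translation=[[0,-0.0337,-0.02],[0,-0.0337,-0.02],[0,-0.0337,-0.02],[0,0,0],[0,0,0]], twist=[[0,0,0],[0,0,0],[0,0,0],[-7,0,0],[-7,0,0]])

```text
t: 2.6
position: [0.5208, 0.4392, 0.2565]
ee_rot: [[-0.002, 0.532, -0.847], [-0.002, -0.847, -0.532], [-1.0, 0.0, 0.003]]
wrist_force: [0.1, -1.2, -0.2]
finger_gap: 0.0909
```

servo_tool(translation=[[0,0,0],[0,0,0],[0,0,0],[0,0,0],[0,0,0]], twist=[[-7,0,0],[-7,0,0],[-7,0,0],[-7,0,0],[-7,0,0]])

```text
t: 3.02
position: [0.5209, 0.4369, 0.2581]
ee_rot: [[-0.001, 0.92, -0.391], [-0.001, -0.391, -0.92], [-1.0, -0.001, 0.001]]
wrist_force: [0.2, 0.2, 0.3]
finger_gap: 0.0911
```

servo_tool(translation=[[0,0,0],[0,0,0],[0,0,0]], twist=[[-6,0,0],[-6,0,0],[0,0,0]])

```text
t: 3.27
position: [0.5209, 0.4368, 0.2582]
ee_rot: [[-0.001, 0.981, -0.195], [-0.001, -0.195, -0.981], [-1.0, -0.001, 0.001]]
wrist_force: [0.1, 0.7, -0.6]
finger_gap: 0.0915
```

servo_tool(translation=[[0.032,0.002,0],[0.032,0.002,0],[0.032,0,0],[0.032,0,0],[0,0,0.015]], twist=[[0,0,0],[0,0,0],[0,0,0],[0,0,0],[0,0,0]])

```text
t: 3.68
position: [0.5188, 0.4205, 0.1227]
ee_rot: [[-0.01, 0.98, -0.199], [-0.007, -0.199, -0.98], [-1.0, -0.009, 0.009]]
wrist_force: [-0.8, -1.1, -0.3]
finger_gap: 0.0912
```

servo_tool(translation=[[0,0,0.008],[0,0,0.004],[0,0,0.004],[0,0,0.004],[0,0,0.004]], twist=[[0,0,0],[0,0,0],[0,0,0],[0,0,0],[0,0,0]])

```text
t: 4.1
position: [0.518, 0.3983, 0.1323]
ee_rot: [[0.002, 0.98, -0.198], [0.002, -0.198, -0.98], [-1.0, 0.002, -0.002]]
wrist_force: [0.2, -0.2, -0.0]
finger_gap: 0.0912
```

Run:
```python
from fit import *
s=cam('scene'); save(s,'scene1'); A=near(cloud(s)); show()
```

```text
4.15 [0.5176 0.3974 0.1321] F [-0.437  -0.7675 -0.0773] 0.09095393058817428
[[ 0.0014  0.9803 -0.1976]
 [ 0.0005 -0.1976 -0.9803]
 [-1.      0.0013 -0.0008]]
```

View pics/scene1.png

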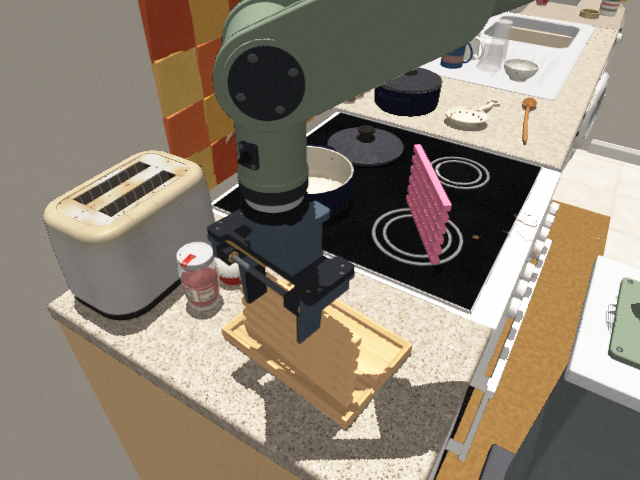

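The fingers (about 250,285 and 305,320) are on the grid's back face near its top. I'll keep pushing.

servo_tool(translation=[[0,0,0.004],[0,0,0.004],[0,0,0.004],[0,0,0.004],[0,0,0.004]], twist=[[0,0,0],[0,0,0],[0,0,0],[0,0,0],[0,0,0]])

```text
t: 4.57
position: [0.5133, 0.3779, 0.1309]
ee_rot: [[-0.0, 0.98, -0.197], [-0.0, -0.197, -0.98], [-1.0, 0.0, 0.0]]
wrist_force: [0.9, 0.3, 0.3]
finger_gap: 0.0912
```

Run:
```python
from fit import *
s=cam('scene'); save(s,'scene2'); show()
```

```text
4.6167 [0.5131 0.3772 0.1309] F [-1.1792 -0.4894 -1.1411] 0.09114167036732525
[[-0.0005  0.9803 -0.1973]
 [-0.001  -0.1973 -0.9803]
 [-1.     -0.0003  0.0011]]
```

View pics/scene2.png

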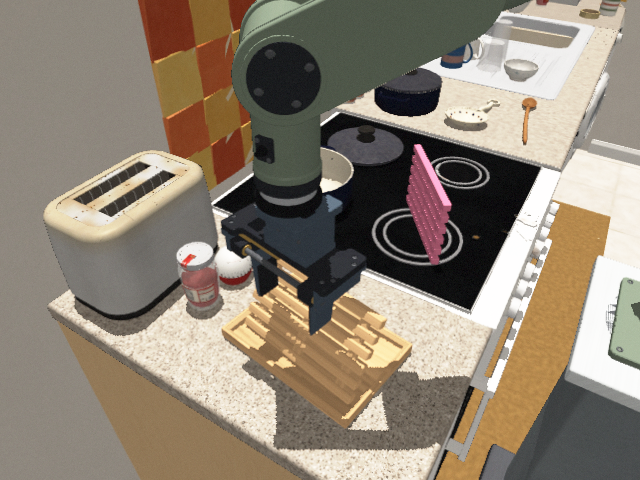

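The grid has tipped and is lying down or still falling. I'll raise the tool, cross to the -y side and measure.

servo_tool(translation=[[-0.02,0,-0.005],[-0.02,0,0],[-0.02,0,0],[-0.01,0,0.03],[0,0,0.04]], twist=[[0,0,0],[0,0,0],[0,0,0],[-3.2,0,0],[0,0,0]])

```text
t: 5.03
position: [0.5042, 0.3166, 0.2034]
ee_rot: [[0.005, 0.991, -0.137], [0.004, -0.137, -0.991], [-1.0, 0.005, -0.005]]
wrist_force: [0.8, -1.0, 0.6]
finger_gap: 0.0912
```

servo_tool(translation=[[0,0,0.04],[0,0,0.04],[0,0,0.04],[0,0,0.02],[0,0,0]], twist=[[0,0,0],[0,0,0],[0,0,0],[0,0,0],[0,0,0]])

```text
t: 5.45
position: [0.4818, 0.1719, 0.2013]
ee_rot: [[-0.0, 0.989, -0.146], [-0.002, -0.146, -0.989], [-1.0, -0.0, 0.002]]
wrist_force: [0.4, 0.5, -0.2]
finger_gap: 0.0913
```

Run:
```python
from fit import *
show()
for n in('scene','top'):
    s=cam(n); save(s,n+'3'); np.save(n+'3.npy',cloud(s))
```

```text
5.45 [0.4818 0.1719 0.2013] F [ 0.4129  0.4975 -0.2004] 0.09131922094748814
[[-0.0005  0.9893 -0.1459]
 [-0.0017 -0.1459 -0.9893]
 [-1.     -0.0002  0.0017]]
```

View pics/scene3.png

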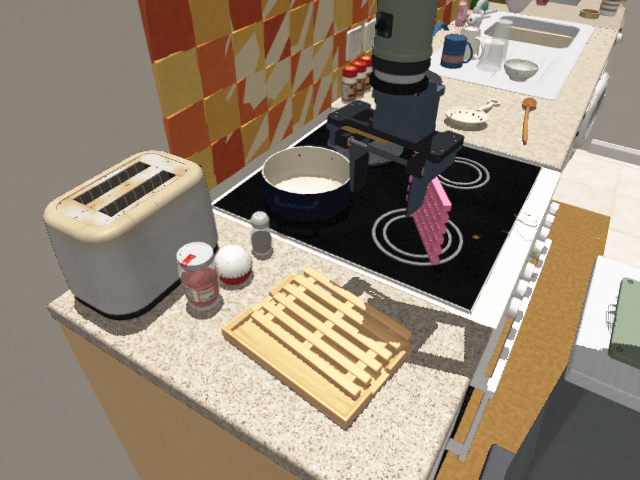

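View pics/top3.png

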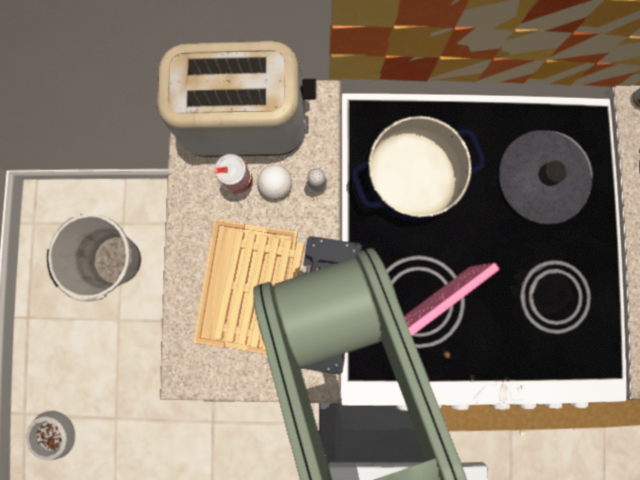

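The grid is down, with its leading edge on the far (-y) rim (scene picture, line from 305,270 to 410,340). Next I'll fit its pose in the tray frame.

```bash
cat >> fit.py <<'E'
c0=np.array([.5074,.3296,.0025]); a0=np.radians(-8.2)
RT=np.array([[np.cos(a0),-np.sin(a0),0],[np.sin(a0),np.cos(a0),0],[0,0,1]])
def totray(A): return (A-c0)@RT
def toworld(p): return RT@np.array(p)+c0
def model(p):
    # p: x,y,z centre, yaw, roll(about x), pitch
    from scipy.spatial.transform import Rotation as Ro
    return Ro.from_euler('zxy',p[3:6])
def gridfit(T):
    """T tray-frame points. fit upper face plane by RANSAC-ish then outline"""
    t=T[(abs(T[:,0])<.13)&(T[:,1]>-.125)&(T[:,1]<.08)&(T[:,2]>.012)&(T[:,2]<.075)]
    best=None; rng=np.random.default_rng(0)
    for _ in range(1500):
        q=t[rng.choice(len(t),3,False)]; n=np.cross(q[1]-q[0],q[2]-q[0]); l=np.linalg.norm(n)
        if l<1e-4: continue
        n/=l; n*=np.sign(n[2])
        if n[2]<.8: continue
        k=abs((t-q[0])@n)<.0015
        if best is None or k.sum()>best.sum(): best=k
    for _ in range(3):
        q=t[best]; m=q.mean(0); n=np.linalg.svd(q-m,full_matrices=False)[2][2]; n*=np.sign(n[2]); best=abs((t-m)@n)<.002
    q=t[best]
    ex=np.array([1,0,0])-n*n[0]; ex/=np.linalg.norm(ex); ey=np.cross(n,ex)
    uv=np.stack([(q-m)@ex,(q-m)@ey],1).astype(np.float32)
    return n,m,q,ex,ey,uv
E
python3 - <<'E'
from fit import *
np.set_printoptions(precision=4,suppress=True)
for nm in('scene3','top3'):
    T=totray(near(np.load(nm+'.npy')))
    n,m,q,ex,ey,uv=gridfit(T)
    r=cv2.minAreaRect(uv); c=m+ex*r[0][0]+ey*r[0][1]
    print(nm,len(q),'n',n,'tilt deg',np.degrees(np.arctan2(-n[1],n[2])),'pitch',np.degrees(n[0]),'rect',r,'top-face ctr',c)
    for b in cv2.boxPoints(r): print('   corner',m+ex*b[0]+ey*b[1])
E
```

```text
scene3 6485 n [0.004  0.1106 0.9939] tilt deg -6.351330114407132 pitch 0.23061358472061005 rect ((0.011911876499652863, 0.00886024534702301), (0.18026605248451233, 0.2502206563949585), 89.7859115600586) top-face ctr [ 0.0003 -0.0102  0.0276]
   corner [-0.1251 -0.0992  0.038 ]
   corner [ 0.1251 -0.1003  0.0371]
   corner [0.1258 0.0789 0.0172]
   corner [-0.1245  0.0799  0.0181]
top3 3109 n [0.0056 0.1099 0.9939] tilt deg -6.311730745951725 pitch 0.32287875374205216 rect ((-0.009358920156955719, -0.005720175802707672), (0.18356479704380035, 0.24931292235851288), 89.47883605957031) top-face ctr [-0.0008 -0.0105  0.0289]
   corner [-0.1263 -0.1005  0.0396]
   corner [ 0.123  -0.1029  0.0384]
   corner [0.1247 0.0795 0.0182]
   corner [-0.1246  0.0819  0.0194]
```

Run:
```python
from fit import *
np.set_printoptions(precision=4,suppress=True)
for nm in('scene3','top3'):
    T=totray(near(np.load(nm+'.npy')))
    n,m,q,ex,ey,uv=gridfit(T)
    print(nm)
    for x in np.arange(-.1,.101,.025):
        s=q[abs(q[:,0]-x)<.008]; 
        if len(s)>10: print('  x %.3f lead y %.4f trail y %.4f'%(x,np.percentile(s[:,1],1),np.percentile(s[s[:,1]<.066][:,1],99)),len(s))
    lo=q[(q[:,1]<-.04)&(q[:,1]>-.09)]; print('  x ends',np.percentile(lo[:,0],[.3,99.7]))
    lo=q[(q[:,1]<-.03)&(q[:,1]>-.05)]; print('  x ends',np.percentile(lo[:,0],[.5,99.5]))
```

```text
scene3
  x -0.100 lead y -0.0914 trail y 0.0450 541
  x -0.075 lead y -0.0928 trail y 0.0440 517
  x -0.050 lead y -0.0934 trail y 0.0430 496
  x -0.025 lead y -0.0940 trail y 0.0420 467
  x -0.000 lead y -0.0957 trail y 0.0411 470
  x 0.025 lead y -0.0962 trail y 0.0393 416
  x 0.050 lead y -0.0974 trail y 0.0377 410
  x 0.075 lead y -0.0987 trail y 0.0362 394
  x 0.100 lead y -0.0992 trail y 0.0358 307
  x ends [-0.1145  0.1042]
  x ends [-0.1121  0.1033]
top3
  x -0.100 lead y -0.0543 trail y 0.0433 204
  x -0.075 lead y -0.0409 trail y 0.0442 196
  x -0.050 lead y -0.0210 trail y 0.0428 149
  x -0.025 lead y -0.0216 trail y 0.0407 141
  x -0.000 lead y -0.0215 trail y 0.0393 154
  x 0.025 lead y -0.0880 trail y 0.0382 247
  x 0.050 lead y -0.0999 trail y 0.0374 299
  x 0.075 lead y -0.1005 trail y 0.0357 310
  x 0.100 lead y -0.1007 trail y 0.0346 241
  x ends [-0.1139  0.1044]
  x ends [-0.1129  0.1043]
```

Run:
```python
from fit import *
W=np.load('top0.npy'); im=cv2.imread('pics/top0.png').astype(int)
m=(im[:,:,2]-im[:,:,1]>70)&(im[:,:,0]>100)&(np.arange(480)[:,None]>250); P=W[m]; P=P[np.isfinite(P).all(1)]
print(len(P),P.min(0),P.max(0)); print(P[P[:,1].argmax()])
T=totray(P); print(T.min(0),T.max(0)); print(toworld([0,-.16,0]))
```

```text
1162 [ 0.39873041 -0.18566089 -0.00379405] [0.55868557 0.0492257  0.14491433]
[0.42347011 0.0492257  0.14164693]
[-0.06278852 -0.50385637 -0.00629405] [ 0.12294031 -0.28947865  0.14241433]
[0.48457937 0.1712358  0.0025    ]
```

servo_tool(translation=[[0.035,0,0],[0.04,0,0],[0.04,0,0],[0.03,0,0],[0.02,0,0]], twist=[[0,0,0],[0,0,0],[0,0,0],[0,0,0],[0,0,0]])

```text
t: 5.97
position: [0.4814, 0.1768, 0.0326]
ee_rot: [[-0.004, 0.99, -0.14], [-0.001, -0.14, -0.99], [-1.0, -0.004, 0.002]]
wrist_force: [0.3, 0.1, 0.9]
finger_gap: 0.0911
```

servo_tool(translation=[[0.003,0,0],[0,0,0],[0,0,0]], twist=[[0,0,0],[0,0,0],[0,0,0]])

```text
t: 6.22
position: [0.4841, 0.1769, 0.0337]
ee_rot: [[0.002, 0.99, -0.141], [0.001, -0.141, -0.99], [-1.0, 0.002, -0.001]]
wrist_force: [-0.5, -0.4, -0.9]
finger_gap: 0.0914
```

servo_tool(translation=[[0.005,0,-0.008],[0,0,-0.01],[0,0,-0.008],[0,0,-0.006],[0,0,0]], twist=[[0,0,0],[0,0,0],[0,0,0],[0,0,0],[0,0,0]])

```text
t: 6.63
position: [0.4883, 0.2091, 0.0285]
ee_rot: [[0.002, 0.99, -0.141], [0.001, -0.141, -0.99], [-1.0, 0.002, -0.001]]
wrist_force: [-1.0, -0.4, 0.6]
finger_gap: 0.0909
```

Run:
```python
from fit import *
show(); print(totray(np.array(state()['position'])))
s=cam('scene'); save(s,'scene4')
```

```text
6.6333 [0.4883 0.2091 0.0285] F [-0.9806 -0.3786  0.5951] 0.09088969017771317
[[ 0.002   0.9901 -0.1405]
 [ 0.0009 -0.1405 -0.9901]
 [-1.      0.0018 -0.0012]]
[-0.0017 -0.122   0.026 ]
```

View pics/scene4.png

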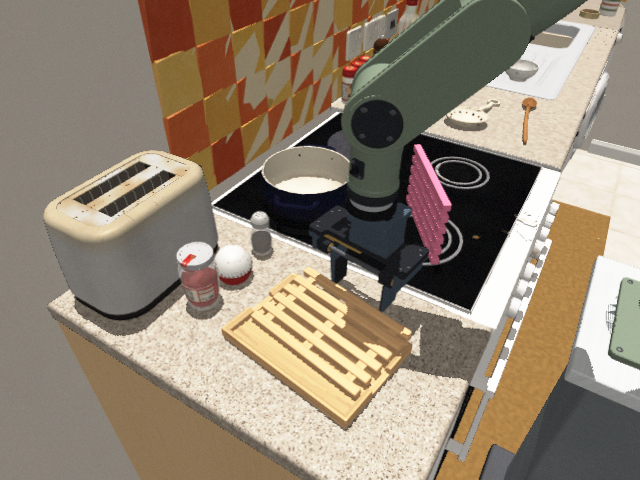

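The fingertips (335,275 and 390,300) are just short of the leading edge. Now a slow push toward +y.

servo_tool(translation=[[0,0,-0.004],[0,0,-0.004],[0,0,-0.004],[0,0,-0.004],[0,0,-0.003]], twist=[[0,0,0],[0,0,0],[0,0,0],[0,0,0],[0,0,0]])

```text
t: 7.1
position: [0.4902, 0.2263, 0.0278]
ee_rot: [[-0.0, 0.99, -0.142], [-0.0, -0.142, -0.99], [-1.0, -0.0, 0.0]]
wrist_force: [0.5, -2.1, -0.6]
finger_gap: 0.0912
```

```bash
cat > chk.py <<'E'
import sys
from fit import *
np.set_printoptions(precision=4,suppress=True)
show(); print('tool tray',totray(np.array(state()['position'])))
k=sys.argv[1]
for nm in sys.argv[2:]:
    s=cam(nm); save(s,nm+k); T=totray(near(cloud(s)))
    n,m,q,ex,ey,uv=gridfit(T)
    print(nm,'n',n,'tilt',np.degrees(np.arccos(n[2])),'z of face at tray ctr',m[2]-(n[:2]@(-m[:2]))/n[2], 'N',len(q))
    L=[];Tr=[]
    for x in np.arange(-.1,.101,.02):
        s_=q[abs(q[:,0]-x)<.006]
        if len(s_)>10: L.append((x,np.percentile(s_[:,1],1)));Tr.append((x,np.percentile(s_[s_[:,1]<.0715][:,1],99)))
    print(' lead',np.array(L)[:,1],'\n trail',np.array(Tr)[:,1],'slope deg',np.degrees(np.polyfit(*np.array(L).T,1)[0]))
    lo=q[(q[:,1]<-.03)&(q[:,1]>-.05)]; print('  x ends',np.percentile(lo[:,0],[.5,99.5]))
E
python3 chk.py 5 scene
```

```text
7.1 [0.4902 0.2263 0.0278] F [ 0.5143 -2.0992 -0.5574] 0.09117044951744843
[[-0.0003  0.9899 -0.142 ]
 [-0.0004 -0.142  -0.9899]
 [-1.     -0.0002  0.0004]]
tool tray [-0.0023 -0.1047  0.0253]
scene n [0.0007 0.1031 0.9947] tilt 5.918311229960744 z of face at tray ctr 0.027586867841898996 N 6715
 lead [-0.0833 -0.0828 -0.1097 -0.0823 -0.0834 -0.0823 -0.0826 -0.1119 -0.0832
 -0.0823 -0.0828] 
 trail [0.0531 0.053  0.053  0.0531 0.0533 0.0521 0.0534 0.053  0.0524 0.0532
 0.0526] slope deg 0.6717875301665844
  x ends [-0.1134  0.1043]
```

View pics/scene5.png

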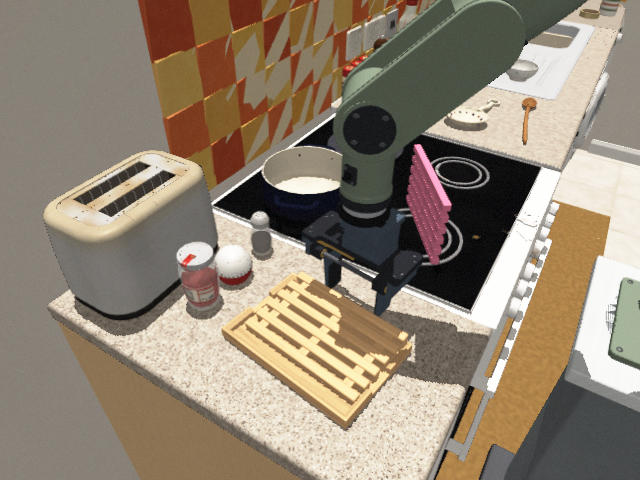

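The grid is now square to the tray, with its lead edge at about y = -83 mm. It needs roughly 8 to 10 mm more.

servo_tool(translation=[[0,0,-0.003],[0,0,-0.003],[0,0,-0.002],[0,0,0]], twist=[[0,0,0],[0,0,0],[0,0,0],[0,0,0]])

```text
t: 7.48
position: [0.4915, 0.2348, 0.028]
ee_rot: [[0.0, 0.99, -0.142], [0.001, -0.142, -0.99], [-1.0, 0.0, -0.001]]
wrist_force: [-0.1, -0.0, -0.2]
finger_gap: 0.0913
```

```bash
python3 chk.py 6 scene
```

```text
7.4833 [0.4915 0.2348 0.028 ] F [-0.1126 -0.0491 -0.2297] 0.0912703203494425
[[ 0.0005  0.9899 -0.142 ]
 [ 0.0007 -0.142  -0.9899]
 [-1.      0.0004 -0.0008]]
tool tray [-0.0022 -0.0961  0.0255]
scene n [0.0016 0.0835 0.9965] tilt 4.7883676500244805 z of face at tray ctr 0.027235745907261043 N 6735
 lead [-0.0741 -0.0749 -0.1043 -0.0739 -0.0745 -0.0738 -0.0743 -0.1071 -0.0738
 -0.0734 -0.075 ] 
 trail [0.0617 0.0618 0.0622 0.0624 0.0618 0.0618 0.0617 0.0615 0.0619 0.0619
 0.0619] slope deg 0.690694398557998
  x ends [-0.1131  0.1034]
```

View pics/scene6.png

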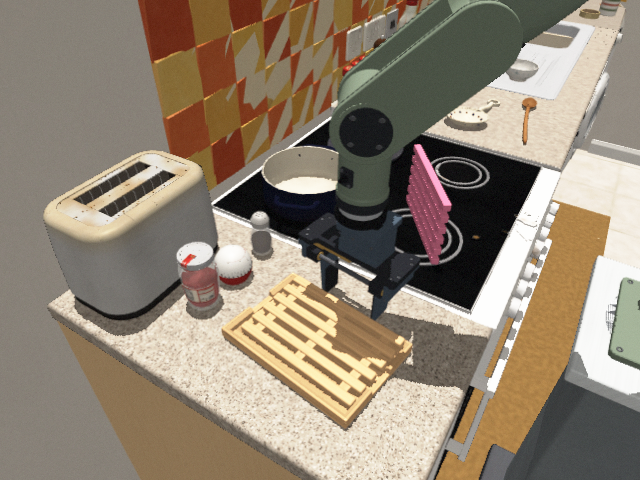

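servo_tool(translation=[[0,0,-0.002],[0,0,-0.002],[0,0,0],[0,0,0]], twist=[[0,0,0],[0,0,0],[0,0,0],[0,0,0]])

```text
t: 7.87
position: [0.492, 0.2383, 0.028]
ee_rot: [[0.0, 0.99, -0.142], [0.0, -0.142, -0.99], [-1.0, 0.0, -0.0]]
wrist_force: [-0.0, 0.3, 0.1]
finger_gap: 0.0914
```

```bash
python3 chk.py 7 scene
```

```text
7.8667 [0.492  0.2383 0.028 ] F [-0.0317  0.3346  0.123 ] 0.09135138200141987
[[ 0.0003  0.9899 -0.142 ]
 [ 0.0002 -0.142  -0.9899]
 [-1.      0.0003 -0.0003]]
tool tray [-0.0022 -0.0926  0.0255]
scene n [ 0.0014 -0.0039  1.    ] tilt 0.23899910013069775 z of face at tray ctr 0.021855797905329374 N 7133
 lead [-0.0825 -0.0818 -0.0823 -0.0813 -0.0824 -0.0826 -0.0817 -0.0826 -0.0812
 -0.0819 -0.0827] 
 trail [0.0654 0.0647 0.0652 0.0651 0.0653 0.0645 0.0647 0.0648 0.0647 0.0651
 0.064 ] slope deg -0.00043730947669871326
  x ends [-0.1228  0.1243]
```

View pics/scene7.png

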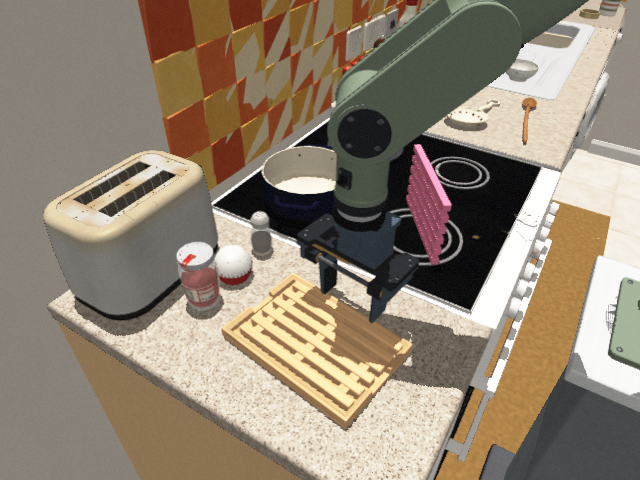

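It has dropped in: the face is level (0.24°) and about 22–23 mm above the tray underside. I'll retreat straight up and away, then check from both cameras.

servo_tool(translation=[[-0.005,0,0.005],[-0.015,0,0.01],[-0.03,0,0.02],[-0.04,0,0],[-0.04,0,0]], twist=[[0,0,0],[0,0,0],[0,0,0],[0,0,0],[0,0,0]])

```text
t: 8.33
position: [0.4857, 0.2018, 0.159]
ee_rot: [[-0.002, 0.99, -0.143], [-0.001, -0.143, -0.99], [-1.0, -0.002, 0.002]]
wrist_force: [1.0, 0.4, -0.4]
finger_gap: 0.0912
```

servo_tool(translation=[[-0.04,0,0.02],[0,0,0.04],[0,0,0.04],[0,0,0.04],[0,0,0.04]], twist=[[0,0,0],[0,0,0],[0,0,0],[0,0,0],[0,0,0]])

```text
t: 8.75
position: [0.4607, 0.0248, 0.1959]
ee_rot: [[0.001, 0.99, -0.141], [-0.0, -0.141, -0.99], [-1.0, 0.001, 0.0]]
wrist_force: [0.1, 0.9, -0.2]
finger_gap: 0.0911
```

servo_tool(translation=[[0,0,0.04],[0,0,0.04],[0,0,0.02],[0,0,0],[0,0,0]], twist=[[0,0,0],[0,0,0],[0,0,0],[0,0,0],[0,0,0]])

```text
t: 9.17
position: [0.4469, -0.0732, 0.1955]
ee_rot: [[0.001, 0.989, -0.145], [0.0, -0.145, -0.989], [-1.0, 0.0, -0.0]]
wrist_force: [0.4, -0.4, -0.2]
finger_gap: 0.0914
```

```bash
python3 chk.py 8 scene top
python3 - <<'E'
from fit import *
# slats outline: use face points in inner region
for nm in('scene','top'):
    s=cam(nm); T=totray(near(cloud(s)))
    g=T[(abs(T[:,0])<.1)&(abs(T[:,1])<.078)]
    h,e=np.histogram(g[:,1],bins=np.arange(-.08,.0801,.002),weights=(g[:,2]>.0195).astype(float)); n,_=np.histogram(g[:,1],bins=e)
    print(nm,[(round((a+.001)*1000),round(x/max(k,1),1)) for a,x,k in zip(e,h,n)])
    g=T[(abs(T[:,0])<.128)&(abs(abs(T[:,1])-.045)<.02)]
    h,e=np.histogram(g[:,0],bins=np.arange(-.12,.1201,.002),weights=(g[:,2]<.0185).astype(float)); n,_=np.histogram(g[:,0],bins=e)
    print([(round((a+.001)*1000),round(x/max(k,1),1)) for a,x,k in zip(e,h,n) if abs(a)>.098])
    f=T[(abs(T[:,0])<.1)&(abs(T[:,1])<.06)&(T[:,2]>.019)]; print('face z',np.median(f[:,2]))
    r=T[(abs(T[:,0])<.1)&(abs(abs(T[:,1])-.0825)<.001)]; print('rim z',np.median(r[:,2]))
E
```

```text
9.1667 [ 0.4469 -0.0732  0.1955] F [ 0.3782 -0.4069 -0.1852] 0.0914304338363849
[[ 0.0005  0.9894 -0.145 ]
 [ 0.0004 -0.145  -0.9894]
 [-1.      0.0005 -0.0005]]
tool tray [-0.0024 -0.4073  0.193 ]
scene n [ 0.0012 -0.0045  1.    ] tilt 0.2654058937878195 z of face at tray ctr 0.02176023723752764 N 7230
 lead [-0.0832 -0.0822 -0.0827 -0.0829 -0.083  -0.0825 -0.0825 -0.0822 -0.083
 -0.082  -0.0835] 
 trail [0.0654 0.065  0.0655 0.0651 0.065  0.0641 0.0648 0.0647 0.0655 0.0646
 0.0645] slope deg 0.004244229121155278
  x ends [-0.1237  0.1243]
top n [-0.0004 -0.0003  1.    ] tilt 0.026482979007811387 z of face at tray ctr 0.023019725587775465 N 4611
 lead [-0.0838 -0.0847 -0.0839 -0.0844 -0.0833 -0.0835 -0.0843 -0.0836 -0.0839
 -0.0837 -0.0845] 
 trail [0.0626 0.0633 0.065  0.0647 0.0645 0.064  0.0639 0.0642 0.0639 0.0637
 0.0637] slope deg 0.024771689102256828
  x ends [-0.1233  0.1229]
scene [(-79, np.float64(0.0)), (-77, np.float64(0.4)), (-75, np.float64(0.5)), (-73, np.float64(1.0)), (-71, np.float64(1.0)), (-69, np.float64(1.0)), (-67, np.float64(1.0)), (-65, np.float64(1.0)), (-6
[... 4033 characters left out ...]
.float64(0.0)), (73, np.float64(0.0)), (75, np.float64(0.1)), (77, np.float64(0.5)), (79, np.float64(0.0))]
[(-119, np.float64(0.1)), (-117, np.float64(0.2)), (-115, np.float64(0.6)), (-113, np.float64(0.3)), (-111, np.float64(0.4)), (-109, np.float64(0.4)), (-107, np.float64(0.4)), (-105, np.float64(0.4)), (-103, np.float64(0.4)), (-101, np.float64(0.3)), (-99, np.float64(0.4)), (99, np.float64(0.4)), (101, np.float64(0.4)), (103, np.float64(0.4)), (105, np.float64(0.8)), (107, np.float64(1.0)), (109, np.float64(1.0)), (111, np.float64(1.0)), (113, np.float64(1.0)), (115, np.float64(0.7)), (117, np.float64(0.3)), (119, np.float64(0.0))]
face z 0.023079945014817957
rim z 0.022515698386532848
```

View pics/top8.png

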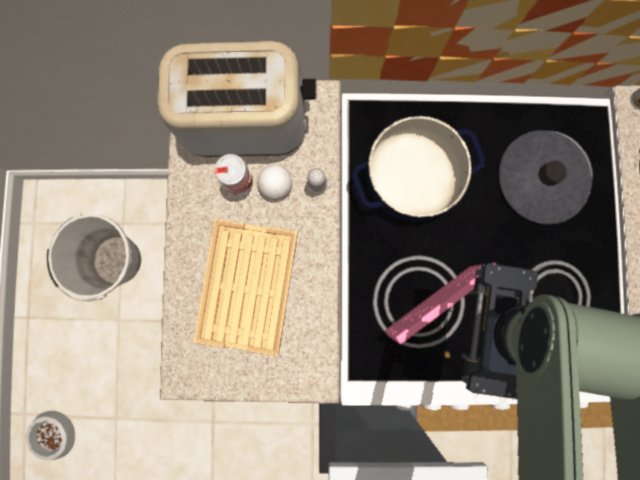

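View pics/scene8.png

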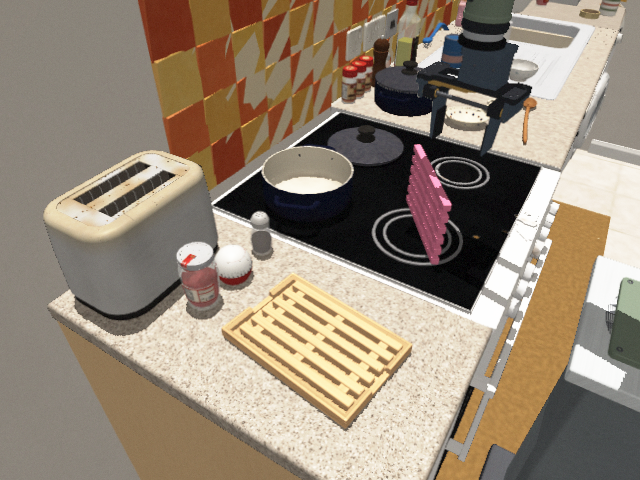

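The grid sits flat: its face is 0.6–1 mm over the rim, and its centre is about (-5, -4.5) mm from the tray's, inside the limits. The bystanders haven't moved and the arm is clear, so I'm handing it in.

Run:
```python
from h import *
s=cam('top');W=cloud(s)
for u,v in [(233,165),(275,182),(316,178)]: print(W[v,u])
env.job_done(); show()
```

```text
[0.73043073 0.34402548 0.11018764]
[0.7092234  0.26973606 0.0633077 ]
[0.7113709  0.18985017 0.08965099]
the job is handed in; nothing more can be done
the job is handed in; nothing more can be done
```

The grid now lies flat on the floor of the tray, and I handed the job in at about 9 s of the 64 s allowed; no verdict was reported. I tipped it over near its top with both open fingertips. It came to rest with its leading edge on the -y rim. I then pushed that edge back toward +y with both fingertips, which also took out its 2.6° skew, until it dropped in.

**Last checks, in the tray frame:**

| Check | Measured | Limit |
|---|---|---|
| Centre, along (x) | about -5 mm | ±8 mm |
| Centre, across (y) | about -4.5 mm | ±9 mm |
| Centre height | about 14.3 mm (scene camera), 15.5 mm (top camera) | 12.5–18.5 mm |
| Tilt | 0.27° (scene camera), 0.03° (top camera) | 1.7° |

- **Seating:** the grid's upper face is 0.6–1 mm over the rim, as it should be when fully home.
- **Bystanders:** the sampled points on the jam jar, kitchen timer and salt shaker moved by no more than 1.4 mm, which is within measurement noise.
- **Robot:** the arm was clear of everything before I handed in, and the wrist force I read never went above about 2 N.
- **Disagreement:** the two cameras differ by about 1.2 mm in height, within the stated 2 mm calibration. The grid rests close to the -x and -y walls rather than centred.

No check failed.

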